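# Clear the microscope stage and slide the board carrier under the lens

### The job

The orange scraper left on the microscope stage is in the way: park it in its yellow guard, blade fully home in the slot and handle lying on the ledge. Then set the board carrier, red handle towards the robot, between the stage's guide rails and slide it under the ring light until it is fully home against the red end stop. Keep the carrier roughly level, do not knock the microscope head, and leave the can, bottle, tin and phone where they stand.

Things in the scene. Friction and masses are not known exactly. Their poses are not given: they have to be found in the camera images.
- stage: Fixed grey microscope stage: plate 6 mm thick on the table. Origin on the table exactly under the lens axis; x is the direction in which the carrier slides in (away from the robot), z up. Plate spans x -155..70, y +-65 mm. Two aluminium guide rails along x, inner faces at y = +-40 mm, x -45..49 mm, 7 mm high above the plate, with lead-ins flaring to about y = +-50 mm at x = -65 mm.
- target (a point): Point on the top face of the stage exactly under the lens axis (6 mm above the table).
- stop (a point): Middle of the face of the red end stop that lies across the far end of the rails, 7 mm high above the plate: stage frame (41, 0, 9.5) mm.
- column (a point): Foot of the microscope's round column, stage frame (85, 95, 0) mm. Column 13 mm radius, 366 mm tall, foot 24 mm radius. From it a boom of 14 mm radius (axis 265 mm above the table plus the focus height, see head) runs to the head.
- head: Microscope head over the stage, not to be knocked; reach in under it with the tool tilted. Its frame lies on the lens axis at the focus height F (0 to 30 mm above the table, stiff, leave as it is). White ring light, 52 mm radius, 22 mm thick, underside 104 mm above this frame; above it a black barrel of 30 mm radius, then from 216 mm a grey camera box 70 x 70 x 85 mm. Moves only up and down.
- lens (a point): Centre of the underside of the ring light.
- carrier: Loose board carrier, about 0.3 kg: aluminium plate 115 x 75 x 8 mm with a green circuit board clamped on it (up to 14 mm above the underside). Origin at the underside beneath the board's centre; x forward (goes in first), z up. Plate spans x -75..40, y +-37.5 mm. Starts flat on the table. When home its origin lies within 1 mm of under the lens axis lengthwise.
- carrier_grip (a point): Grip point inside the carrier's red upright handle fin: carrier frame (-62, 0, 34) mm. The fin is 26 mm long in x, 14 mm thick in y, and rises from 8 to 50 mm above the underside, centred at x = -62 mm.
- scraper: Loose scraper, about 0.09 kg: orange handle 90 x 22 x 22 mm, steel blade 60 mm long, 40 wide, 3 thick, midway up the handle (9.5 to 12.5 mm above its underside). Origin at the underside of the handle's middle; x towards the blade; handle spans x -45..45, blade 45..105 mm. Starts lying on the stage plate, blade under the ring light.
- scraper_tip (a point): Middle of the blade's end edge: scraper frame (105, 0, 11) mm.
- dock: Fixed blade guard. Grey ledge slab 175 x 75 mm, 12 mm high, spanning x -85..90 mm; origin on the table. On its far part, x 20..85 mm, a yellow guard with clear roof (top 34 mm above the table) holds the blade; the handle lies on the ledge. Home: the handle's shoulder meets the guard's face, scraper origin at dock (-25, 0, 12) mm, x axes alike.
- dock_mouth (a point): Centre of the slot's mouth, dock frame (20, 0, 23) mm. The horizontal slot looks to the dock's -x (towards the robot), is 48 mm wide, 10 mm high (18 to 28 mm above the table) and 62 mm deep; the blade goes in along +x.
- spray_can: Bystander: yellow spray can, radius 28 mm, 190 mm tall, origin at its foot.
- flux_bottle: Bystander: white bottle with red cap, radius 22 mm, 100 mm tall, origin at its foot.
- tin: Bystander: flat steel tin, radius 30 mm, 28 mm tall, origin at its foot.
- phone: Bystander: black phone lying flat, 72 x 150 x 9 mm (x, y, z), origin at the middle of its underside.
Mind the look-alikes: they are no part of the job. Of the things that look like the carrier, take the one that is farthest to the robot's right at the start.

How it is judged:
By the outcome, as a careful person would: the job done as asked, in the order asked, and still so for the second after the job is handed in, with the robot touching nothing.
It also fails if it takes over 61 s, if anything falls off the work surface, if the arm or the gripper's body presses on something with over 40 N, if the wrist force passes 120 N, or if a joint passes its speed limit or range.

### The arm

A 6-joint arm with a two-finger parallel gripper is mounted at the origin on the work surface. World frame = base frame: x ahead of the robot, y to its left, z up, the work surface at z = 0. Lengths are in m, angles in rad, forces in N, time in s.
With the tool pointing down it reaches from about 0.35 to 0.975 m from the base axis. Payload 4.9 kg.
Tool frame: the origin (TCP) lies at the very end of the fingers, on their centre line; the grasp point (between the pads) lies ctrl.hold_point_z behind it (ctrl.hold_point_z is the distance from the TCP to the grasp point, in m); z points along the fingers, y is the line along which they close (so a half turn about z gives the same grasp; the last joint's range is limited). The gripper opens to 85 mm and grips with 20 to 120 N. Pads are 22 mm wide; open, the fingers measure 114 mm over their backs; the gripper's body (76 mm by 85 mm) begins 54 mm behind the grasp point. The pads swing forward as they close: fully open they stand 13 mm farther back than shut.
Start: joints at [1.103, 0.053, 1.613, -0, 1.476, -0.119], TCP at [0.214, 0.587, 0.231] pointing down, gripper open.
Joint ranges: [-3.01, 3.01], [-1.01, 2.22], [0.06, 2.58], [-1.02, 4.17], [0.09, 2.62], [-3.14, 3.14]. Speed limits (rad/s): [2.57, 2.57, 3.14, 3.14, 3.14, 3.14].

### API

Orientations are given as a rotation vector (axis times angle).
In Python, from station import ctrl gives the robot as it stands. The module is installed in compiled form; this text tells all that it offers.
- The arm moves only by the tool jog_arm, never from a script. Its argument "deltas" is a list of rows, each a list of 3 entries, a list of its own where there are three numbers: the closure, from -1 (fully open) to 1 (shut), then the shift along the world's x, y, z scaled (see below), then the turn, a rotation vector about the world's x, y, z scaled (see below). A call has 1 to 12 rows; each row is the pose to reach, as a shift and turn from the pose commanded when the call began, turning the shorter way round; what a row does not reach only later rows make up. The controller multiplies each number of a shift by 0.4 m and each number of a turn by 180 degrees. A row lasts 1/12 s, in which the tool goes at most 41.7 mm and 7.16 degrees, less where a joint would pass 70% of its speed; a pose out of reach is approached as far as the arm can. A call with a number of a shift or a turn outside -1 to 1 is refused whole. A call with a gripper value outside its range is refused whole. The fingers move at their own pace and stop on an object; "squeeze" is the grip in N (left out, the last holds). Time passes only in rows, so rows that repeat a pose let the fingers close. It gives the time, the measured TCP pose, the force, the opening and the grip force at its end, in the units of the state.
- ctrl.get_obs(): the state, without advancing time (a new reading comes with each control period).
- ctrl.get_image(name): name is "side" or "top"; returns the picture (400x640x3 uint8, red, green, blue); there is no depth.
- ctrl.get_calibration(name): a dict with "K" (3x3 intrinsics, pixels), "extrinsics" (4x4, takes a point from world to camera coordinates). Camera axes: x right, y down, z forward; pixel columns grow to the right and rows downward; lengths in m; the calibration is good to about 2 mm. A picture is of the moment at which its call begins. get_calibration takes no time and is no camera call.
- ctrl.finish_job(): hands the job in; it is judged then, once.
The state is a dict: "t": time; "q": joint angles; "dq": joint speeds; "effort": joint torques, N m; "tool_pos": TCP position; "tool_rot": TCP orientation; "contact_force": force on the tool from outside, world axes, zero at the start; "wrist_torque": the same for the moment, N m; "opening": finger opening in m; "grip_force": force on a finger pad.
Only numpy, scipy, OpenCV 4.12 (cv2) and the standard library are available. Lean on these libraries where they do the work, as an engineer would, in place of code of your own. Each camera call takes 0.05 s, during which the arm holds its last target. There are 200 camera calls.

## Working session

There is one attempt and no reset: what is moved stays moved. The work goes in short steps, Python scripts to look and compute and a tool call to move; the robot and the scene stay as the last step left them, time stands still between calls to the robot, and variables do not carry over. Pictures are saved under pics/ and viewed, at most 10 in all, crops included, and the job is handed in when it is done.

Besides the shell and the picture viewer there is one more tool, called after "Emit:" as name(argument=value, ...) on one line, values as JSON. jog_arm: Moves the arm, as the interface text tells. Its arguments: {"type":"object","properties":{"deltas":{"type":"array","items":{"type":"array"}},"squeeze":{"type":"number"}},"required":["deltas"]}

```bash
mkdir -p pics
python3 - <<'E'
from station import ctrl
import cv2,numpy as np
for n in("top","side"):
    im=ctrl.get_image(n); cv2.imwrite(f"pics/{n}0.png",cv2.resize(im[:,:,::-1],(800,500),interpolation=cv2.INTER_CUBIC)); cv2.imwrite(f"pics/raw_{n}0.png",im[:,:,::-1])
    c=ctrl.get_calibration(n); print(n,c["K"],c["extrinsics"])
o=ctrl.get_obs(); print(o, ctrl.hold_point_z)
E
```

```text
top [[363.7846352    0.         326.04751205]
 [  0.         363.7846352  197.30646811]
 [  0.           0.           1.        ]] [[-0.02541771 -0.99914094 -0.03273107  0.09427836]
 [-0.99409755  0.02871669 -0.10462036  0.57299373]
 [ 0.10547041  0.02987867 -0.99397347  1.07596458]
 [ 0.          0.          0.          1.        ]]
side [[364.70300107   0.         314.25701817]
 [  0.         364.70300107 204.13822074]
 [  0.           0.           1.        ]] [[ 0.03380183 -0.99942706  0.00173125  0.03850942]
 [-0.92528905 -0.03194904 -0.37791459  0.54195437]
 [ 0.37775337  0.0111723  -0.92583885  0.91293477]
 [ 0.          0.          0.          1.        ]]
{'t': 0.1, 'q': array([ 1.10300308e+00,  5.33144193e-02,  1.61417986e+00, -7.65997978e-06,
        1.47597094e+00, -1.18995084e-01]), 'dq': array([-0.00051626, -0.00035307, -0.00092846, -0.00090241,  0.00021235,
        0.00076383]), 'effort': array([ 1.02448619e-03, -3.94903207e+01, -3.71363211e+01, -1.06602433e-04,
        3.86772183e-03,  1.69846260e-06]), 'tool_pos': array([0.21334718, 0.58685698, 0.23015749]), 'tool_rot': array([-5.45023679e-01, -3.09341060e+00,  2.81870698e-03]), 'contact_force': array([ 0.67253965,  0.15541155, -0.73276411]), 'wrist_torque': array([ 0.01480892,  0.04594007, -0.03253328]), 'grip_force': 0.0, 'opening': 0.08570673757833185} 0.0187
```

View pics/top0.png

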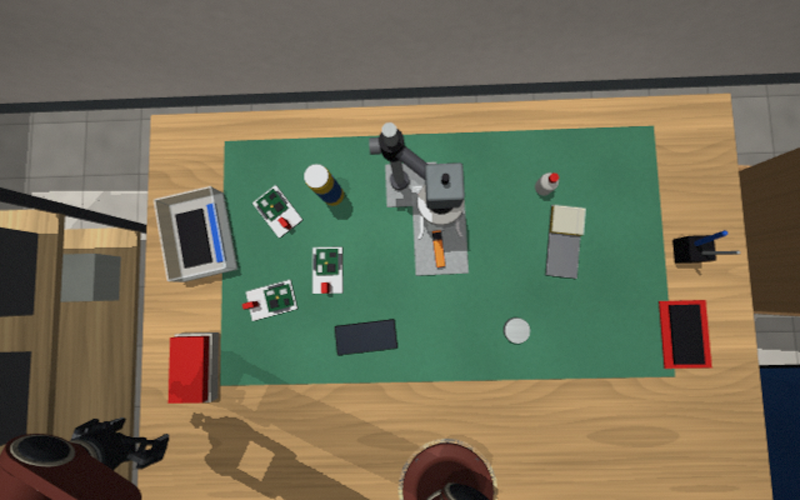

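View pics/side0.png

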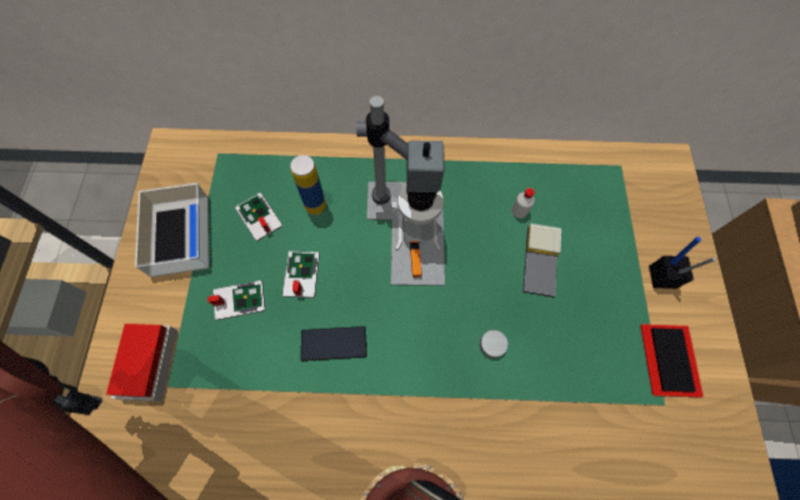

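Run:
```python
import cv2,numpy as np
for n,(x0,y0) in {"top":(235,145),"side":(220,145)}.items():
    im=cv2.imread(f"pics/raw_{n}0.png")
    if n=="top":
        a=im[145:235,240:400]; 
    else: a=im[150:240,220:380]
    b=im[150:240,400:480] if n=="top" else im[150:240,390:470]
    s=5
    for tag,c in(("L",a),):
        o=cv2.resize(c,None,fx=5,fy=5,interpolation=cv2.INTER_CUBIC)
    p=cv2.resize(b,None,fx=5,fy=5,interpolation=cv2.INTER_CUBIC)
    cv2.imwrite(f"pics/c_{n}L.png",o); cv2.imwrite(f"pics/c_{n}R.png",p)
cv2.imwrite("pics/c_R.png",np.hstack([cv2.imread("pics/c_topR.png"),cv2.imread("pics/c_sideR.png")]))
```

```text
(no output)
```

View pics/c_topL.png

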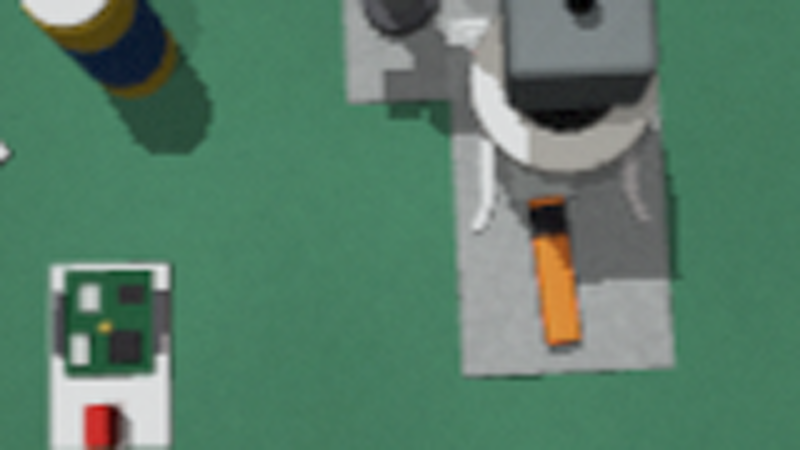

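View pics/c_sideL.png

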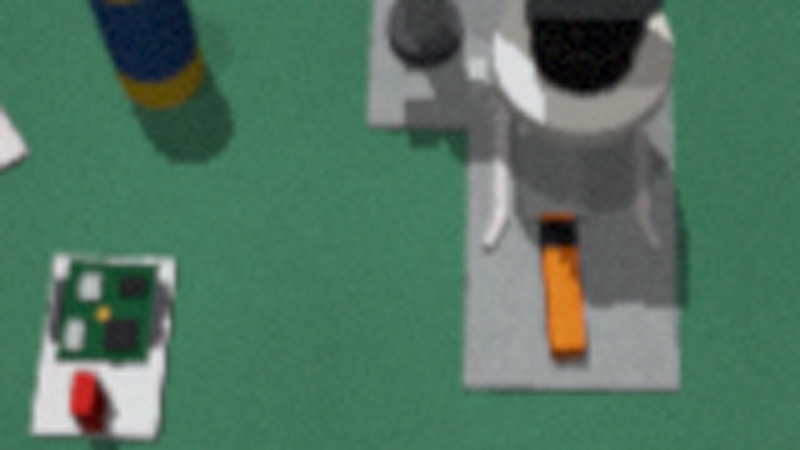

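View pics/c_R.png

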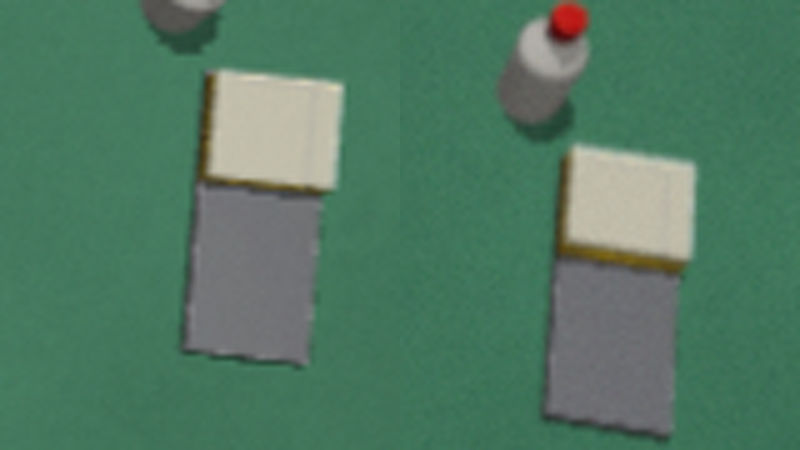

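```bash
cat > h.py <<'E'
import numpy as np
from station import ctrl
from scipy.optimize import least_squares
C={n:ctrl.get_calibration(n) for n in("top","side")}
def proj(n,P):
    c=C[n];p=np.atleast_2d(P)@c["extrinsics"][:3,:3].T+c["extrinsics"][:3,3];q=p@c["K"].T
    return q[:,:2]/q[:,2:]
def world(n,uv,z):
    c=C[n];R,t=c["extrinsics"][:3,:3],c["extrinsics"][:3,3];d=R.T@np.linalg.solve(c["K"],[*uv,1]);o=-R.T@t
    return o+d*(z-o[2])/d[2]
def fit(obs,x0,z0=0):
    """obs: (cam, uv, local mm); solves x,y,yaw"""
    def pose(v,L):
        c,s=np.cos(v[2]),np.sin(v[2]);L=np.array(L)/1e3
        return np.array([v[0]+c*L[0]-s*L[1],v[1]+s*L[0]+c*L[1],z0+L[2]])
    f=lambda v:np.concatenate([proj(n,pose(v,L))[0]-uv for n,uv,L in obs])
    r=least_squares(f,x0,loss="soft_l1",f_scale=.5)
    print(np.round(r.x,4),"yaw deg",round(np.degrees(r.x[2]),2)); print(np.round(r.fun.reshape(-1,2),1).tolist()); return r.x
def Z(o,s=5): # zoomed crop pixel -> raw
    return lambda u,v:((u+.5)/s-.5+o[0],(v+.5)/s-.5+o[1])
E
cat > m.py <<'E'
from h import *
T=Z((240,145));S=Z((220,150));TR=Z((400,150));SR=Z((390,150))
print("stage");fit([("top",T(463,376),(-155,65,6)),("top",T(674,367),(-155,-65,6)),("side",S(464,388),(-155,65,6)),("side",S(679,389),(-155,-65,6)),
 ("top",T(480,229),(-65,50,13)),("top",T(643,218),(-65,-50,13)),("side",S(490,246),(-65,50,13)),("side",S(656,246),(-65,-50,13))],[.8,0,0])
print("scraper");fit([("top",T(547,342),(-45,11,22)),("top",T(580,339),(-45,-11,22)),("top",T(530,200),(45,11,22)),("top",T(564,197),(45,-11,22)),
 ("side",S(553,350),(-45,11,22)),("side",S(586,347),(-45,-11,22)),("side",S(541,216),(45,11,22)),("side",S(575,213),(45,-11,22))],[.7,0,0],.006)
print("carrier");fit([("top",T(51,264),(40,37.5,8)),("top",T(171,264),(40,-37.5,8)),("top",T(49,447),(-75,37.5,8)),("top",T(170,447),(-75,-37.5,8)),
 ("side",S(56,255),(40,37.5,8)),("side",S(176,258),(40,-37.5,8)),("side",S(31,433),(-75,37.5,8)),("side",S(157,438),(-75,-37.5,8))],[.65,.25,0])
print("dock");fit([("top",TR(185,350),(-85,37.5,12)),("top",TR(308,362),(-85,-37.5,12)),("side",SR(145,415),(-85,37.5,12)),("side",SR(270,435),(-85,-37.5,12)),
 ("top",TR(210,70),(85,37.5,34)),("top",TR(344,84),(85,-37.5,34)),("top",TR(336,190),(20,-37.5,34)),("top",TR(205,180),(20,37.5,34)),
 ("side",SR(172,147),(85,37.5,34)),("side",SR(295,162),(85,-37.5,34)),("side",SR(288,263),(20,-37.5,34)),("side",SR(163,247),(20,37.5,34))],[.7,-.3,0])
E
python3 m.py
```

```text
stage
[ 6.636e-01 -2.000e-04  2.140e-02] yaw deg 1.22
[[0.2, 0.1], [0.1, -0.1], [-0.1, -0.4], [0.1, -0.1], [0.2, 0.1], [-0.1, 0.7], [-0.0, -0.3], [-0.8, 0.1]]
scraper
[0.5697 0.0036 0.088 ] yaw deg 5.04
[[-0.0, 0.6], [0.6, 0.4], [-0.2, -0.1], [0.2, -0.4], [-0.6, 0.1], [0.2, 0.3], [-0.2, -0.7], [0.1, -0.4]]
carrier
[ 0.5436  0.2804 -0.0111] yaw deg -0.64
[[0.2, 0.1], [0.1, -0.3], [0.3, 0.4], [0.2, 0.1], [-0.2, -0.2], [-0.0, 0.2], [-0.2, -0.3], [-0.4, -0.2]]
dock
[ 0.5773 -0.3041 -0.135 ] yaw deg -7.73
[[-0.2, 0.4], [0.1, 0.7], [-0.1, -0.1], [0.2, 0.0], [1.2, 0.4], [-0.6, 0.1], [-0.6, 0.1], [0.5, -0.5], [-0.3, -0.3], [-0.4, 0.4], [0.3, -0.6], [0.3, -1.3]]
```

```bash
cat >> h.py <<'E'
from scipy.spatial.transform import Rotation as Ro
def tool(yaw,tilt=0):
    c,s=np.cos(yaw),np.sin(yaw);t=np.radians(tilt)
    y=np.array([-s,c,0]);z=np.array([np.sin(t)*c,np.sin(t)*s,-np.cos(t)]);return np.c_[np.cross(y,z),y,z]
def go(pos,yaw,tilt=0):
    o=ctrl.get_obs();d=(np.array(pos)-o["tool_pos"])/.4
    w=(Ro.from_matrix(tool(yaw,tilt))*Ro.from_rotvec(o["tool_rot"]).inv()).as_rotvec()/np.pi
    print("t",round(o["t"],2),"shift",np.round(d,4).tolist(),"turn",np.round(w,4).tolist(),"m",np.linalg.norm(d*.4).round(3),"q",o["q"].round(2))
def loc(P,L):
    c,s=np.cos(P[2]),np.sin(P[2]);return np.array([P[0]+(c*L[0]-s*L[1])/1e3,P[1]+(s*L[0]+c*L[1])/1e3,L[2]/1e3])
STAGE=(.6636,-.0002,.0214);SCR=(.5697,.0036,.088);CAR=(.5436,.2804,-.0111);DOCK=(.5773,-.3041,-.135)
E
python3 -c "
from h import *
go(loc(SCR,(-22,0,150)),SCR[2]); go(loc(SCR,(-22,0,8.5)),SCR[2])
print(loc(CAR,(-62,0,34)),loc(DOCK,(-25-22,0,0)))"
```

```text
t 0.1 shift [0.8361, -1.463, -0.2004] turn [0.0006, -0.0001, 0.139] m 0.679 q [ 1.1   0.05  1.61 -0.    1.48 -0.12]
t 0.1 shift [0.8361, -1.463, -0.5541] turn [0.0006, -0.0001, 0.139] m 0.71 q [ 1.1   0.05  1.61 -0.    1.48 -0.12]
[0.48160382 0.28108819 0.034     ] [ 0.53072764 -0.29777426  0.        ]
```

Emit:
jog_arm(deltas=[[-1, [0.42, -0.95, -0.1], [0, 0, 0.139]], [-1, [0.42, -0.95, -0.1], [0, 0, 0.139]], [-1, [0.42, -0.95, -0.1], [0, 0, 0.139]], [-1, [0.42, -0.95, -0.1], [0, 0, 0.139]], [-1, [0.42, -0.95, -0.1], [0, 0, 0.139]], [-1, [0.42, -0.95, -0.1], [0, 0, 0.139]], [-1, [0.42, -0.95, -0.1], [0, 0, 0.139]], [-1, [0.42, -0.95, -0.1], [0, 0, 0.139]], [-1, [0.42, -0.95, -0.1], [0, 0, 0.139]], [-1, [0.42, -0.95, -0.1], [0, 0, 0.139]]], squeeze=60)

```text
t: 0.93
tool_pos: [0.3807, 0.2075, 0.191]
tool_rot: [-0.139, 3.138, 0.0]
contact_force: [0.9, 0.3, 0.2]
opening: 0.0854
grip_force: 0.0
```

```bash
python3 -c "
from h import *
go(loc(SCR,(-22,0,150)),SCR[2])"
```

```text
t 0.93 shift [0.4177, -0.5147, -0.1026] turn [-0.0, 0.0, -0.0001] m 0.268 q [ 0.33 -0.41  2.08 -0.    1.47 -1.33]
```

Emit:
jog_arm(deltas=[[-1, [0.418, -0.515, -0.1], [0, 0, 0]], [-1, [0.418, -0.515, -0.1], [0, 0, 0]], [-1, [0.418, -0.515, -0.1], [0, 0, 0]], [-1, [0.418, -0.515, -0.1], [0, 0, 0]], [-1, [0.418, -0.515, -0.1], [0, 0, 0]], [-1, [0.418, -0.515, -0.1], [0, 0, 0]], [-1, [0.418, -0.515, -0.1], [0, 0, 0]], [-1, [0.418, -0.515, -0.1], [0, 0, 0]], [-1, [0.418, -0.515, -0.1], [0, 0, 0]]])

```text
t: 1.68
tool_pos: [0.5475, 0.0029, 0.1506]
tool_rot: [0.135, -3.137, -0.001]
contact_force: [-0.8, -0.5, -1.0]
opening: 0.0851
grip_force: 0.0
```

```bash
python3 -c "
from h import *
go(loc(SCR,(-22,0,8.5)),SCR[2])"
```

```text
t 1.68 shift [0.0006, -0.003, -0.3552] turn [-0.0002, -0.0007, 0.0006] m 0.142 q [-0.13 -0.07  1.87  0.    1.34 -1.79]
```

Emit:
jog_arm(deltas=[[-1, [0.0, -0.003, -0.1], [0, 0, 0]], [-1, [0.0, -0.003, -0.2], [0, 0, 0]], [-1, [0.0, -0.003, -0.28], [0, 0, 0]], [-1, [0.0, -0.003, -0.33], [0, 0, 0]], [-1, [0.0, -0.003, -0.355], [0, 0, 0]], [-1, [0.0, -0.003, -0.355], [0, 0, 0]], [-1, [0.0, -0.003, -0.355], [0, 0, 0]]])

```text
t: 2.27
tool_pos: [0.548, 0.003, 0.0103]
tool_rot: [-0.14, 3.138, 0.0]
contact_force: [-0.2, -0.7, 0.9]
opening: 0.0858
grip_force: 0.0
```

Emit:
jog_arm(deltas=[[0.2, [0, 0, 0], [0, 0, 0]], [0.4, [0, 0, 0], [0, 0, 0]], [0.6, [0, 0, 0], [0, 0, 0]], [0.8, [0, 0, 0], [0, 0, 0]], [1, [0, 0, 0], [0, 0, 0]], [1, [0, 0, 0], [0, 0, 0]], [1, [0, 0, 0], [0, 0, 0]], [1, [0, 0, 0], [0, 0, 0]], [1, [0, 0, 0], [0, 0, 0]], [1, [0, 0, 0], [0, 0, 0]]], squeeze=60)

```text
t: 3.1
tool_pos: [0.5487, 0.0021, 0.0105]
tool_rot: [-0.138, 3.137, -0.001]
contact_force: [-0.1, -0.2, 6.9]
opening: 0.0207
grip_force: 60.6
```

Emit:
jog_arm(deltas=[[1, [0, 0, 0.03], [0, 0, 0]], [1, [-0.02, 0, 0.06], [0, 0, 0]], [1, [-0.1, -0.01, 0.07], [0, 0, 0]], [1, [-0.18, -0.02, 0.08], [0, 0, 0]], [1, [-0.26, -0.025, 0.1], [0, 0, 0]], [1, [-0.32, -0.04, 0.14], [0, 0, 0]], [1, [-0.34, -0.1, 0.17], [0, 0, 0]], [1, [-0.34, -0.16, 0.18], [0, 0, -0.02]], [1, [-0.34, -0.22, 0.18], [0, 0, -0.04]], [1, [-0.34, -0.3, 0.18], [0, 0, -0.07]], [1, [-0.34, -0.38, 0.18], [0, 0, -0.07]], [1, [-0.34, -0.38, 0.18], [0, 0, -0.07]]])

```text
t: 4.1
tool_pos: [0.4117, -0.1538, 0.0824]
tool_rot: [0.214, 3.133, -0.004]
contact_force: [0.9, 0.4, -0.8]
opening: 0.0208
grip_force: 59.9
```

```bash
python3 -c "
from h import *
go(loc(DOCK,(-47-85,0,60)),DOCK[2]);go(loc(DOCK,(-47-85,0,17.5)),DOCK[2])"
```

```text
t 4.1 shift [0.0869, -0.3312, -0.0559] turn [0.0008, 0.0002, 0.0005] m 0.139 q [-0.53 -0.27  2.17 -0.    1.24 -1.96]
t 4.1 shift [0.0869, -0.3312, -0.1621] turn [0.0008, 0.0002, 0.0005] m 0.152 q [-0.53 -0.27  2.17 -0.    1.24 -1.96]
```

Emit:
jog_arm(deltas=[[1, [0.03, -0.1, 0], [0, 0, 0]], [1, [0.06, -0.2, 0], [0, 0, 0]], [1, [0.087, -0.29, -0.03], [0, 0, 0]], [1, [0.087, -0.331, -0.08], [0, 0, 0]], [1, [0.087, -0.331, -0.1], [0, 0, 0]], [1, [0.087, -0.331, -0.1], [0, 0, 0]], [1, [0.087, -0.331, -0.1], [0, 0, 0]]])

```text
t: 4.68
tool_pos: [0.4457, -0.2805, 0.0405]
tool_rot: [-0.207, -3.132, -0.004]
contact_force: [0.1, -0.1, -0.5]
opening: 0.0206
grip_force: 59.9
```

Run:
```python
from h import *
import cv2
o=[ctrl.get_obs() for _ in range(2)]
ims=[]
for n in("top","side"):
    im=ctrl.get_image(n)[:,:,::-1]; P=loc(DOCK,(-20,0,20)); u,v=proj(n,P)[0].astype(int)
    print(n,u-40,v-45); c=im[v-45:v+55,u-40:u+40]; ims.append(cv2.resize(c,None,fx=5,fy=5,interpolation=cv2.INTER_CUBIC))
    t=C[n]
cv2.imwrite("pics/pre.png",np.hstack(ims))
go(loc(DOCK,(-47-85,0,17.5)),DOCK[2])
```

```text
top 411 154
side 392 168
t 4.78 shift [-0.0009, -0.0131, -0.0616] turn [0.0, 0.0001, -0.0014] m 0.025 q [-0.7   0.02  1.98  0.    1.14 -2.14]
```

View pics/pre.png

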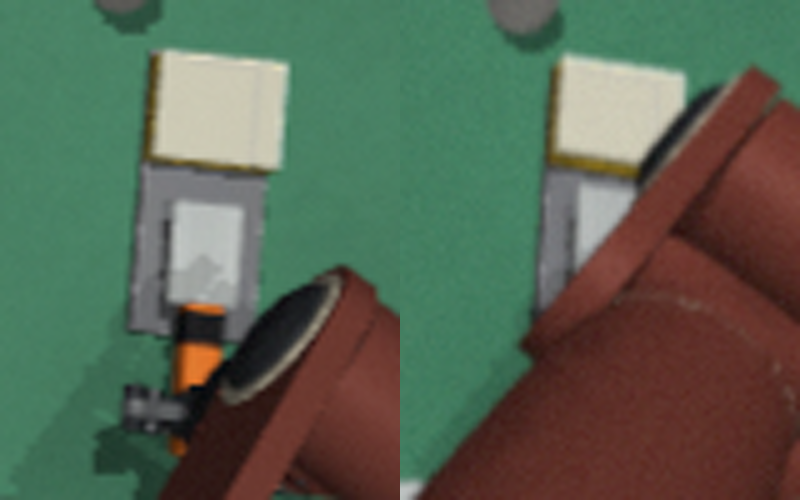

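Run:
```python
from h import *
T=Z((411,154))
c,s=np.cos(DOCK[2]),np.sin(DOCK[2])
def dk(p): d=p[:2]-np.array(DOCK[:2]); return np.round([(c*d[0]+s*d[1])*1e3,(-s*d[0]+c*d[1])*1e3],1)
for uv in[(173,198),(244,206),(240,303),(167,300)]:print(dk(world("top",T(*uv),.0505)))
# compare dock in the same picture
for uv,z in[((152,50),.034),((288,64),.034),((281,170),.034),((150,162),.034),((130,329),.012)]:print("d",dk(world("top",T(*uv),z)))
P=[]
for i in range(12):
    ctrl.get_image("top");P.append(ctrl.get_obs()["tool_pos"])
P=np.array(P);print(P.mean(0),P.std(0)); print("cmd in dock",dk(np.array([.448,-.2846])),dk(P.mean(0)))
```

```text
[-5.8 28.2]
[ -6.1 -13.5]
[-63.7 -15.3]
[-66.5  27.1]
d [85.6 43. ]
d [ 85.4 -38.8]
d [ 20.4 -39.1]
d [17.  38.9]
d [-83.1  37.2]
[ 0.44696658 -0.28187974  0.04211737] [0.00020838 0.00026654 0.0003923 ]
cmd in dock [-130.7    1.9] [-132.1    4.5]
```

Emit:
jog_arm(deltas=[[1, [-0.0017, -0.0125, -0.02], [0, 0, -0.0056]], [1, [-0.0017, -0.0125, -0.05], [0, 0, -0.0056]], [1, [-0.0017, -0.0125, -0.0615], [0, 0, -0.0056]], [1, [-0.0017, -0.0125, -0.0615], [0, 0, -0.0056]], [1, [0.015, -0.0148, -0.0615], [0, 0, -0.0056]], [1, [0.035, -0.0175, -0.0615], [0, 0, -0.0056]], [1, [0.055, -0.0202, -0.0615], [0, 0, -0.0056]], [1, [0.055, -0.0202, -0.0615], [0, 0, -0.0056]], [1, [0.055, -0.0202, -0.0615], [0, 0, -0.0056]]])

```text
t: 6.13
tool_pos: [0.4693, -0.2902, 0.0167]
tool_rot: [-0.234, -3.133, -0.0]
contact_force: [-0.5, 0.4, -1.3]
opening: 0.0208
grip_force: 60.1
```

Run:
```python
from h import *
import cv2
im=ctrl.get_image("top")[:,:,::-1]
cv2.imwrite("pics/ins.png",cv2.resize(im[154:254,411:491],None,fx=5,fy=5,interpolation=cv2.INTER_CUBIC))
P=[]
for i in range(5):
    ctrl.get_image("top");P.append(ctrl.get_obs()["tool_pos"])
print(np.mean(P,0),ctrl.get_obs()["contact_force"]); go(loc(DOCK,(-47,0,17.5)),DOCK[2])
```

```text
[ 0.46849344 -0.29001956  0.01671341] [-0.15625476  0.179294   -1.69085281]
t 6.43 shift [0.1557, -0.0192, 0.0017] turn [-0.0, -0.0, 0.0047] m 0.063 q [-0.69  0.11  1.93 -0.    1.09 -2.11]
```

View pics/ins.png

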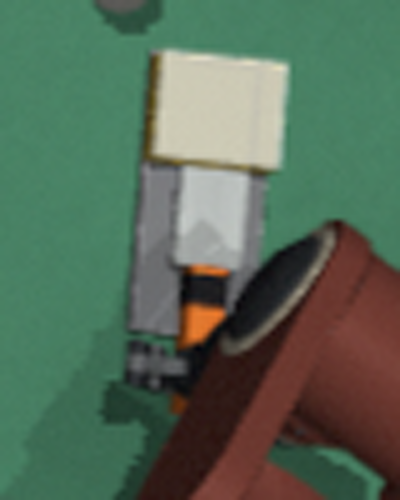

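Run:
```python
from h import *
T=Z((411,154))
c,s=np.cos(DOCK[2]),np.sin(DOCK[2])
def dk(p): d=p[:2]-np.array(DOCK[:2]); return np.round([(c*d[0]+s*d[1])*1e3,(-s*d[0]+c*d[1])*1e3],1)
for uv,z in[((180,166),.0255),((252,173),.0255),((174,264),.0255),((245,267),.0255),((144,166),.012),((268,175),.012),((131,330),.012)]:print(dk(world("top",T(*uv),z)))
```

```text
[17.9 18.5]
[ 18.1 -24.8]
[-42.1  17.6]
[-39.4 -24.7]
[17.8 36.5]
[ 20.1 -38.9]
[-83.6  36.5]
```

Emit:
jog_arm(deltas=[[1, [0.0006, 0.0045, 0.001], [0, 0, 0]], [1, [0.0206, 0.0018, 0.001], [0, 0, 0]], [1, [0.0406, -0.0009, 0.001], [0, 0, 0]], [1, [0.0606, -0.0036, 0.001], [0, 0, 0]], [1, [0.0806, -0.0064, 0.001], [0, 0, 0]], [1, [0.1006, -0.0091, 0.001], [0, 0, 0]], [1, [0.1206, -0.0118, 0.001], [0, 0, 0]], [1, [0.1356, -0.0138, 0.001], [0, 0, 0]], [1, [0.1426, -0.0148, 0.001], [0, 0, 0]], [1, [0.1426, -0.0148, 0.001], [0, 0, 0]]])

```text
t: 7.27
tool_pos: [0.5264, -0.2962, 0.0173]
tool_rot: [0.234, 3.133, -0.0]
contact_force: [-0.4, 0.4, -0.9]
opening: 0.0205
grip_force: 60.1
```

Emit:
jog_arm(deltas=[[1, [0.005, -0.0007, -0.001], [0, 0, 0]], [1, [0.01, -0.0014, -0.001], [0, 0, 0]], [1, [0.015, -0.002, -0.001], [0, 0, 0]], [1, [0.015, -0.002, -0.001], [0, 0, 0]]])

```text
t: 7.6
tool_pos: [0.5317, -0.2969, 0.0169]
tool_rot: [-0.235, -3.133, -0.0]
contact_force: [0.6, -1.1, -0.9]
opening: 0.0206
grip_force: 60.2
```

Emit:
jog_arm(deltas=[[1, [0.003, -0.0004, -0.001], [0, 0, 0]], [1, [0.006, -0.0008, -0.002], [0, 0, 0]], [1, [0.006, -0.0008, -0.003], [0, 0, 0]]])

```text
t: 7.85
tool_pos: [0.5319, -0.297, 0.0165]
tool_rot: [-0.234, -3.126, -0.002]
contact_force: [-11.6, 3.9, 13.5]
opening: 0.021
grip_force: 61.7
```

Emit:
jog_arm(deltas=[[1, [0.003, -0.0004, 0], [0, 0, 0]], [1, [0.006, -0.0008, 0], [0, 0, 0]], [1, [0.006, -0.0008, 0], [0, 0, 0]]])

```text
t: 8.1
tool_pos: [0.532, -0.297, 0.0165]
tool_rot: [-0.232, -3.12, -0.004]
contact_force: [-20.2, 3.4, 16.5]
opening: 0.0206
grip_force: 62.5
```

Emit:
jog_arm(deltas=[[0.3, [0, 0, 0], [0, 0, 0]], [-0.2, [0, 0, 0], [0, 0, 0]], [-0.6, [0, 0, 0.003], [0, 0, 0]], [-0.8, [0, 0, 0.005], [0, 0, 0]], [-0.8, [0, 0, 0.005], [0, 0, 0]], [-0.8, [0, 0, 0.04], [0, 0, 0]], [-0.8, [0, 0, 0.1], [0, 0, 0]], [-0.8, [0, 0, 0.2], [0, 0, 0]], [-0.8, [0, 0, 0.28], [0, 0, 0]], [-0.8, [-0.05, 0.1, 0.3], [0, 0, 0]], [-0.8, [-0.1, 0.2, 0.3], [0, 0, 0]], [-0.8, [-0.15, 0.3, 0.3], [0, 0, 0]]])

```text
t: 9.1
tool_pos: [0.4814, -0.1861, 0.1386]
tool_rot: [0.237, 3.129, -0.002]
contact_force: [-0.4, 0.4, 0.3]
opening: 0.0766
grip_force: 0.0
```

Run:
```python
from h import *
import cv2
im=ctrl.get_image("top")[:,:,::-1]
cv2.imwrite("pics/raw_home.png",im)
cv2.imwrite("pics/home.png",cv2.resize(im[145:245,240:491],(753,300),interpolation=cv2.INTER_CUBIC))
# carrier tilted grip poses
g=np.array([-62,0,34.])
for T in(0.05,0.):
  z=tool(CAR[2],45)[:,2];p=loc(CAR,g)+z*ctrl.hold_point_z+[0,0,.1 if T else 0]; print(p);go(p,CAR[2],45)
```

```text
[0.4948259  0.28094141 0.1207771 ]
t 9.15 shift [0.0463, 1.1496, -0.0351] turn [-0.0215, -0.2508, 0.0404] m 0.46 q [-0.51 -0.14  1.97  0.    1.32 -1.93]
[0.4948259  0.28094141 0.0207771 ]
t 9.15 shift [0.0463, 1.1496, -0.2851] turn [-0.0215, -0.2508, 0.0404] m 0.474 q [-0.51 -0.14  1.97  0.    1.32 -1.93]
```

View pics/home.png

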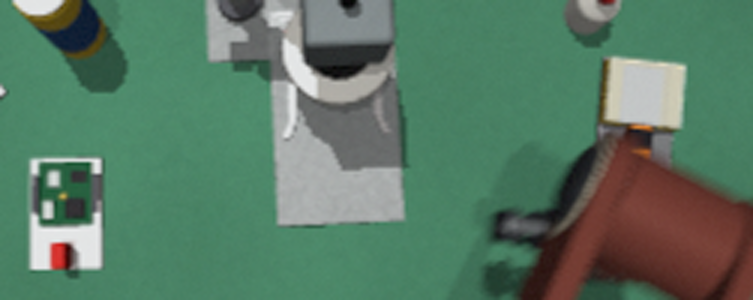

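Emit:
jog_arm(deltas=[[-1, [-0.05, 0.1, 0.05], [0, 0, 0]], [-1, [-0.08, 0.2, 0.05], [-0.003, -0.036, 0.006]], [-1, [-0.08, 0.3, 0.05], [-0.006, -0.072, 0.012]], [-1, [-0.08, 0.4, 0.05], [-0.009, -0.108, 0.018]], [-1, [-0.08, 0.5, 0.05], [-0.012, -0.144, 0.024]], [-1, [-0.08, 0.6, 0.05], [-0.015, -0.18, 0.03]], [-1, [-0.06, 0.7, 0.05], [-0.018, -0.216, 0.036]], [-1, [-0.04, 0.8, 0.05], [-0.0215, -0.2508, 0.0404]], [-1, [-0.02, 0.9, 0.05], [-0.0215, -0.2508, 0.0404]], [-1, [0, 0.99, 0.05], [-0.0215, -0.2508, 0.0404]], [-1, [0, 0.99, 0.05], [-0.0215, -0.2508, 0.0404]]])

```text
t: 10.07
tool_pos: [0.4806, 0.2137, 0.1568]
tool_rot: [0.013, 2.349, -0.007]
contact_force: [0.7, -1.9, 0.1]
opening: 0.0855
grip_force: 0.0
```

Run:
```python
from h import *
g=np.array([-62,0,34.])
z=tool(CAR[2],45)[:,2]
for h in(.06,0):go(loc(CAR,g)+z*ctrl.hold_point_z+[0,0,h],CAR[2],45)
```

```text
t 10.07 shift [0.0355, 0.1681, -0.1901] turn [0.0003, 0.0022, 0.0002] m 0.102 q [ 0.44 -0.53  2.37 -0.55  0.64 -0.78]
t 10.07 shift [0.0355, 0.1681, -0.3401] turn [0.0003, 0.0022, 0.0002] m 0.152 q [ 0.44 -0.53  2.37 -0.55  0.64 -0.78]
```

Emit:
jog_arm(deltas=[[-1, [0.02, 0.09, -0.05], [0, 0, 0]], [-1, [0.0355, 0.168, -0.1], [0, 0, 0]], [-1, [0.0355, 0.168, -0.15], [0, 0, 0]], [-1, [0.0355, 0.168, -0.15], [0, 0, 0]], [-1, [0.0355, 0.168, -0.15], [0, 0, 0]], [-1, [0.0355, 0.168, -0.15], [0, 0, 0]]])

```text
t: 10.57
tool_pos: [0.4956, 0.2766, 0.0973]
tool_rot: [0.02, 2.35, -0.01]
contact_force: [0.2, 0.4, 0.2]
opening: 0.0855
grip_force: 0.0
```

Run:
```python
from h import *
import cv2
g=np.array([-62,0,34.])
z=tool(CAR[2],45)[:,2]
P=[]
for i in range(6):
    im=ctrl.get_image("top");P.append(ctrl.get_obs()["tool_pos"])
print(np.mean(P,0), loc(CAR,g)+z*ctrl.hold_point_z);go(loc(CAR,g)+z*ctrl.hold_point_z,CAR[2],45)
S=im[:,:,::-1]; a=S[185:245,235:315]; b=im[155:235,425:485,::-1]
cv2.imwrite("pics/pg.png",np.hstack([cv2.resize(a,(480,360),interpolation=cv2.INTER_CUBIC),cv2.resize(b,(270,360),interpolation=cv2.INTER_CUBIC)]))
```

```text
[0.49598906 0.2765666  0.09794415] [0.4948259  0.28094141 0.0207771 ]
t 10.87 shift [-0.0022, 0.0109, -0.1913] turn [0.0002, 0.0022, 0.002] m 0.077 q [ 0.57 -0.24  2.27 -0.83  0.57 -0.39]
```

View pics/pg.png

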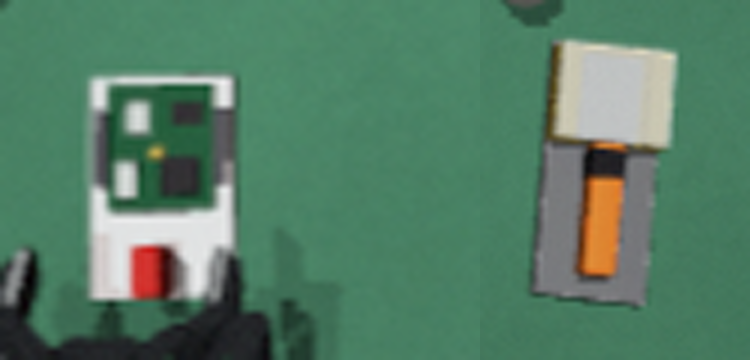

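Emit:
jog_arm(deltas=[[-1, [-0.002, 0.011, -0.05], [0, 0, 0.002]], [-1, [-0.002, 0.011, -0.1], [0, 0, 0.002]], [-1, [-0.002, 0.011, -0.15], [0, 0, 0.002]], [-1, [-0.002, 0.011, -0.18], [0, 0, 0.002]], [-1, [-0.002, 0.011, -0.191], [0, 0, 0.002]], [-1, [-0.002, 0.011, -0.191], [0, 0, 0.002]], [-1, [-0.002, 0.011, -0.191], [0, 0, 0.002]]])

```text
t: 11.45
tool_pos: [0.4953, 0.2802, 0.0287]
tool_rot: [0.009, 2.365, -0.003]
contact_force: [-0.5, 0.5, -0.5]
opening: 0.0855
grip_force: 0.0
```

Run:
```python
from h import *
z=tool(CAR[2],45)[:,2]
P=[]
for i in range(4):
    im=ctrl.get_image("top");P.append(ctrl.get_obs()["tool_pos"])
print((np.mean(P,0)- loc(CAR,(-62,0,34))-z*ctrl.hold_point_z)*1e3);go(loc(CAR,(-62,0,34))+z*ctrl.hold_point_z,CAR[2],45)
```

```text
[ 0.34609963 -0.57952265  7.95706527]
t 11.65 shift [-0.0003, 0.0016, -0.0192] turn [-0.0003, -0.0028, -0.001] m 0.008 q [ 0.57 -0.08  2.28 -1.02  0.47 -0.16]
```

Emit:
jog_arm(deltas=[[-1, [-0.003, 0.001, 0], [0, 0.028, 0]], [-1, [-0.003, 0.001, 0], [0, 0.028, 0]], [-1, [-0.003, 0.001, 0], [0, 0.028, 0]], [-1, [-0.003, 0.001, 0], [0, 0.028, 0]]])

```text
t: 11.98
tool_pos: [0.4937, 0.2805, 0.0281]
tool_rot: [0.01, 2.453, -0.004]
contact_force: [-0.5, 0.8, -0.5]
opening: 0.0853
grip_force: 0.0
```

Run:
```python
from h import *
z=tool(CAR[2],40)[:,2]
P=[]
for i in range(4):
    im=ctrl.get_image("top");P.append(ctrl.get_obs()["tool_pos"])
print((np.mean(P,0)- loc(CAR,(-62,0,34))-z*ctrl.hold_point_z)*1e3);go(loc(CAR,(-62,0,34))+z*ctrl.hold_point_z,CAR[2],40)
```

```text
[-0.87781531 -0.84599636  7.19825108]
t 12.18 shift [0.0028, 0.0023, -0.0172] turn [0.0004, -0.0038, -0.001] m 0.007 q [ 0.55 -0.08  2.25 -0.78  0.5  -0.41]
```

Emit:
jog_arm(deltas=[[-1, [0.002, 0.002, -0.008], [0, 0, 0]], [-1, [0.002, 0.002, -0.0155], [0, 0, 0]], [-1, [0.002, 0.002, -0.0155], [0, 0, 0]], [0.2, [0.002, 0.002, -0.0155], [0, 0, 0]], [0.6, [0.002, 0.002, -0.0155], [0, 0, 0]], [1, [0.002, 0.002, -0.0155], [0, 0, 0]], [1, [0.002, 0.002, -0.0155], [0, 0, 0]], [1, [0.002, 0.002, -0.0155], [0, 0, 0]], [1, [0.002, 0.002, -0.0155], [0, 0, 0]], [1, [0.002, 0.002, -0.0155], [0, 0, 0]], [1, [0.002, 0.002, -0.0155], [0, 0, 0]], [1, [0.002, 0.002, -0.0155], [0, 0, 0]]], squeeze=90)

```text
t: 13.18
tool_pos: [0.494, 0.2813, 0.0212]
tool_rot: [0.01, 2.455, -0.004]
contact_force: [-2.2, 0.0, 2.4]
opening: 0.0129
grip_force: 88.0
```

Run:
```python
from h import *
P=[]
for i in range(4):
    im=ctrl.get_image("top");P.append(ctrl.get_obs()["tool_pos"])
o=ctrl.get_obs();print(np.mean(P,0),o["tool_rot"],o["q"],o["contact_force"])
```

```text
[0.49401497 0.28126557 0.02120505] [ 0.00964493  2.45459942 -0.00400403] [ 0.55315775 -0.06717503  2.244182   -0.79768555  0.49145541 -0.38383655] [-1.57063484  0.43265599  3.60304744]
```

Emit:
jog_arm(deltas=[[1, [0, 0, 0.03], [0, 0, 0]], [1, [0, 0, 0.07], [0, 0, 0]], [1, [0, -0.04, 0.1], [0, 0, 0]], [1, [0, -0.1, 0.12], [0, 0, 0]], [1, [0, -0.18, 0.12], [0, 0, 0.002]], [1, [0, -0.26, 0.12], [0, 0, 0.004]], [1, [0, -0.34, 0.12], [0, 0, 0.006]], [1, [-0.005, -0.42, 0.12], [0, 0, 0.008]], [1, [-0.01, -0.5, 0.12], [0, 0, 0.0103]], [1, [-0.0125, -0.58, 0.12], [0, 0, 0.0103]], [1, [-0.0125, -0.66, 0.12], [0, 0, 0.0103]], [1, [-0.0125, -0.7, 0.12], [0, 0, 0.0103]]])

```text
t: 14.38
tool_pos: [0.4874, 0.0003, 0.0675]
tool_rot: [-0.031, 2.457, 0.011]
contact_force: [0.8, -0.6, -3.0]
opening: 0.0126
grip_force: 88.2
```

```bash
cat > chk.py <<'E'
from h import *
import cv2,sys
P=[]
for i in range(5):
    im=ctrl.get_image("top");P.append(ctrl.get_obs()["tool_pos"])
o=ctrl.get_obs();m=np.mean(P,0);d=m[:2]-np.array(STAGE[:2]);c,s=np.cos(STAGE[2]),np.sin(STAGE[2])
print("tcp stage mm",np.round([(c*d[0]+s*d[1])*1e3,(-s*d[0]+c*d[1])*1e3,m[2]*1e3],1),"t",o["t"],o["tool_rot"].round(4),o["q"].round(2),o["contact_force"].round(1))
ty=Ro.from_rotvec(o["tool_rot"]).as_matrix()[:,1];print("tool yaw",np.degrees(np.arctan2(-ty[0],ty[1])))
if len(sys.argv)>1:
    a=[]
    for n,(u,v) in {"top":(323,160),"side":(305,155)}.items():
        a.append(cv2.resize(ctrl.get_image(n)[v:v+100,u:u+80,::-1],None,fx=5,fy=5,interpolation=cv2.INTER_CUBIC))
    cv2.imwrite(sys.argv[1],np.hstack(a))
E
python3 chk.py pics/s1.png
```

```text
tcp stage mm [-175.6    2.1   68. ] t 14.6333 [-0.0291  2.4575  0.0104] [-0.25 -0.57  2.52  0.33  0.55 -2.07] [-0.7  1.1 -2.4]
tool yaw 1.3558612620111097
```

Emit:
jog_arm(deltas=[[1, [0, -0.0045, -0.03], [0, 0, -0.0005]], [1, [0, -0.0045, -0.06], [0, 0, -0.0005]], [1, [0.01, -0.0045, -0.085], [0, 0, -0.0005]], [1, [0.02, -0.0043, -0.096], [0, 0, -0.0005]], [1, [0.03, -0.0041, -0.096], [0, 0, -0.0005]], [1, [0.03, -0.0041, -0.096], [0, 0, -0.0005]], [1, [0.03, -0.0041, -0.096], [0, 0, -0.0005]]])

```text
t: 15.32
tool_pos: [0.5013, 0.0005, 0.0309]
tool_rot: [-0.031, 2.455, 0.01]
contact_force: [0.5, -0.5, -2.1]
opening: 0.0124
grip_force: 88.5
```

```bash
python3 chk.py pics/s2.png
```

```text
tcp stage mm [-162.5    3.5   31. ] t 15.5667 [-0.0285  2.4541  0.0089] [-0.24 -0.41  2.49  0.42  0.42 -2.17] [-0.2 -0.3 -2.2]
tool yaw 1.3102163871001975
```

View pics/s2.png

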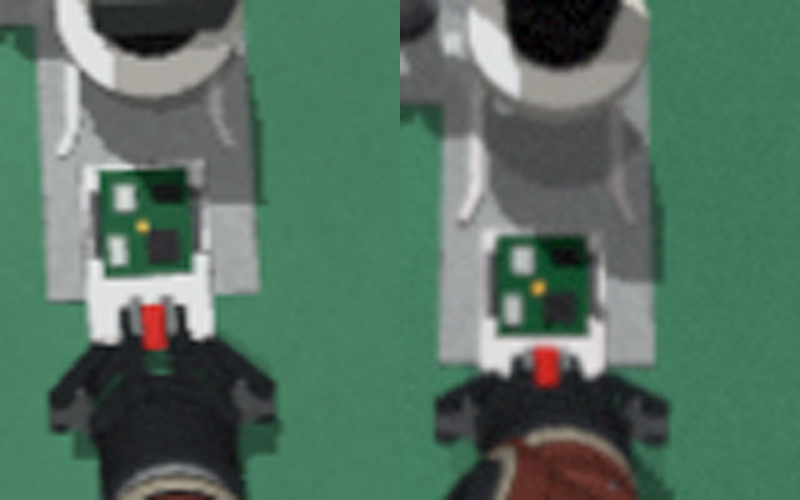

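Run:
```python
from h import *
T=Z((323,160));S=Z((305,155))
v=fit([("top",T(84,164),(40,37.5,8)),("top",T(205,159),(40,-37.5,8)),("top",T(91,344),(-75,37.5,8)),("top",T(213,339),(-75,-37.5,8)),
 ("side",S(81,231),(40,37.5,8)),("side",S(205,376),(-75,-37.5,8)),("side",S(78,372),(-75,37.5,8))],[.55,0,0],.0098)
d=v[:2]-np.array(STAGE[:2]);c,s=np.cos(STAGE[2]),np.sin(STAGE[2]);print(c*d[0]+s*d[1],-s*d[0]+c*d[1])
print(ctrl.get_obs()["tool_pos"])
# stage again in these pictures
fit([("top",T(49,301),(-155,65,6)),("top",T(260,292),(-155,-65,6)),("side",S(41,363),(-155,65,6)),("side",S(255,364),(-155,-65,6))],[.66,0,0])
```

```text
[5.551e-01 2.000e-04 1.110e-02] yaw deg 0.64
[[-0.2, -1.2], [-0.1, -1.2], [-0.1, 0.2], [0.1, 0.2], [0.1, -1.9], [0.1, 5.4], [0.1, 5.7]]
-0.10850866441427283 0.0027699340347699898
[ 0.50094875 -0.00061993  0.03085123]
[ 6.632e-01 -5.000e-04  2.230e-02] yaw deg 1.28
[[0.2, 0.2], [0.1, -0.0], [-0.3, -0.3], [0.0, 0.0]]
```

Emit:
jog_arm(deltas=[[1, [0, -0.008, -0.003], [0, 0, 0.0033]], [1, [0, -0.008, -0.006], [0, 0, 0.0033]], [1, [0.015, -0.0077, -0.006], [0, 0, 0.0033]], [1, [0.03, -0.0074, -0.006], [0, 0, 0.0033]], [1, [0.045, -0.007, -0.006], [0, 0, 0.0033]], [1, [0.06, -0.0067, -0.006], [0, 0, 0.0033]], [1, [0.06, -0.0067, -0.006], [0, 0, 0.0033]], [1, [0.06, -0.0067, -0.006], [0, 0, 0.0033]]])

```text
t: 16.33
tool_pos: [0.5253, -0.0031, 0.0281]
tool_rot: [-0.041, 2.455, 0.014]
contact_force: [-0.0, 1.0, -2.9]
opening: 0.0128
grip_force: 88.5
```

```bash
python3 chk.py
```

```text
tcp stage mm [-1.39e+02  1.00e-01  2.78e+01] t 16.5833 [-0.0408  2.4551  0.0137] [-0.24 -0.31  2.43  0.46  0.39 -2.22] [ 0.7  0.1 -1.9]
tool yaw 1.8897107810591922
```

Emit:
jog_arm(deltas=[[1, [0.012, 0.0003, 0], [0, 0, 0]], [1, [0.024, 0.0005, 0], [0, 0, 0]], [1, [0.036, 0.0008, 0], [0, 0, 0]], [1, [0.048, 0.001, 0], [0, 0, 0]], [1, [0.06, 0.0013, 0], [0, 0, 0]], [1, [0.072, 0.0016, 0], [0, 0, 0]], [1, [0.072, 0.0016, 0], [0, 0, 0]]])

```text
t: 17.17
tool_pos: [0.5548, -0.0027, 0.0286]
tool_rot: [-0.041, 2.454, 0.013]
contact_force: [1.0, -0.3, -2.5]
opening: 0.0128
grip_force: 88.5
```

```bash
python3 chk.py
```

```text
tcp stage mm [-110.     0.    27.9] t 17.4167 [-0.0408  2.4552  0.0137] [-0.22 -0.22  2.36  0.46  0.36 -2.2 ] [-1.2  0.6 -3.1]
tool yaw 1.8918532696086081
```

Emit:
jog_arm(deltas=[[1, [0.015, 0.0003, 0], [0, 0, 0]], [1, [0.03, 0.0006, 0], [0, 0, 0]], [1, [0.045, 0.001, 0], [0, 0, 0]], [1, [0.06, 0.0013, 0], [0, 0, 0]], [1, [0.075, 0.0016, 0], [0, 0, 0]], [1, [0.09, 0.002, 0], [0, 0, 0]], [1, [0.105, 0.0023, 0], [0, 0, 0]], [1, [0.12, 0.0026, 0], [0, 0, 0]], [1, [0.12, 0.0026, 0], [0, 0, 0]]])

```text
t: 18.17
tool_pos: [0.6031, -0.0017, 0.0287]
tool_rot: [-0.041, 2.454, 0.013]
contact_force: [0.4, -0.7, -1.6]
opening: 0.013
grip_force: 88.6
```

```bash
python3 chk.py
```

```text
tcp stage mm [-62.   0.  28.] t 18.4167 [-0.0408  2.4552  0.0137] [-0.19 -0.08  2.24  0.44  0.34 -2.17] [-1.3  0.1 -2.7]
tool yaw 1.8904119761031934
```

Emit:
jog_arm(deltas=[[1, [0.005, 0.0001, -0.001], [0, 0, 0]], [1, [0.01, 0.0002, -0.002], [0, 0, 0]], [1, [0.015, 0.0003, -0.002], [0, 0, 0]], [1, [0.018, 0.0004, -0.002], [0, 0, 0]], [1, [0.018, 0.0004, -0.002], [0, 0, 0]]])

```text
t: 18.83
tool_pos: [0.6092, -0.0015, 0.0275]
tool_rot: [-0.041, 2.454, 0.013]
contact_force: [-0.5, -0.4, -2.0]
opening: 0.0131
grip_force: 88.6
```

Emit:
jog_arm(deltas=[[1, [0.003, 0, -0.001], [0, 0, 0]], [1, [0.006, 0, -0.001], [0, 0, 0]], [1, [0.008, 0.0001, -0.001], [0, 0, 0]], [1, [0.008, 0.0001, -0.001], [0, 0, 0]]])

```text
t: 19.17
tool_pos: [0.6125, -0.0014, 0.0272]
tool_rot: [-0.041, 2.454, 0.013]
contact_force: [0.9, -0.0, -1.5]
opening: 0.013
grip_force: 88.8
```

Emit:
jog_arm(deltas=[[1, [0.002, 0, -0.001], [0, 0, 0]], [1, [0.004, 0, -0.002], [0, 0, 0]], [1, [0.006, 0.0001, -0.002], [0, 0, 0]], [1, [0.006, 0.0001, -0.002], [0, 0, 0]]])

```text
t: 19.5
tool_pos: [0.6143, -0.0014, 0.0272]
tool_rot: [-0.041, 2.454, 0.014]
contact_force: [-22.8, -0.5, 19.9]
opening: 0.0128
grip_force: 93.3
```

Emit:
jog_arm(deltas=[[1, [0.002, 0, -0.001], [0, 0, 0]], [1, [0.004, 0, -0.001], [0, 0, 0]], [1, [0.004, 0.0001, -0.001], [0, 0, 0]]])

```text
t: 19.75
tool_pos: [0.6144, -0.0012, 0.0271]
tool_rot: [-0.043, 2.456, 0.015]
contact_force: [-56.8, -4.1, 47.0]
opening: 0.0126
grip_force: 99.6
```

Emit:
jog_arm(deltas=[[1, [-0.003, 0, 0.002], [0, 0, 0]], [1, [-0.005, 0, 0.003], [0, 0, 0]], [1, [-0.005, 0, 0.003], [0, 0, 0]]])

```text
t: 20.0
tool_pos: [0.6141, -0.0014, 0.0272]
tool_rot: [-0.041, 2.454, 0.013]
contact_force: [-2.7, -0.5, 2.0]
opening: 0.0129
grip_force: 89.2
```

Emit:
jog_arm(deltas=[[0.6, [0, 0, 0], [0, 0, 0]], [0.2, [0, 0, 0], [0, 0, 0]], [-0.2, [0, 0, 0], [0, 0, 0]], [-0.5, [0, 0, 0], [0, 0, 0]], [-0.5, [0, 0, 0], [0, 0, 0]], [-0.5, [0, 0, 0], [0, 0, 0]], [-0.5, [0, 0, 0], [0, 0, 0]], [-0.5, [-0.03, 0, 0.01], [0, 0, 0]], [-0.5, [-0.08, 0, 0.04], [0, 0, 0]], [-0.5, [-0.15, 0, 0.08], [0, 0, 0]], [-0.5, [-0.23, 0, 0.14], [0, 0, 0]], [-0.5, [-0.23, 0, 0.14], [0, 0, 0]]])

```text
t: 21.0
tool_pos: [0.5219, -0.0015, 0.0884]
tool_rot: [-0.042, 2.445, 0.01]
contact_force: [1.2, -0.5, 1.2]
opening: 0.064
grip_force: 0.0
```

```bash
cat > ver.py <<'E'
from h import *
import cv2
# check without viewing: reproject expected home corners & compare with image edges via red fin / white plate masks
a={}
for n in("top","side"):
    im=ctrl.get_image(n).astype(int)
    r=(im[...,0]>120)&(im[...,1]<60)&(im[...,2]<60)
    c=loc(STAGE,(-62,0,56));u,v=proj(n,c)[0].astype(int);m=np.zeros_like(r);m[v-12:v+12,u-12:u+12]=1
    ys,xs=np.nonzero(r&m);print(n,"red",len(xs),xs.mean(),ys.mean(),xs.min(),xs.max(),ys.min(),ys.max(),"exp fin top",proj(n,[loc(STAGE,(x,y,56)) for x,y in((-75,7),(-75,-7),(-49,7),(-49,-7))]).round(1).tolist())
    e=proj(n,[loc(STAGE,(-75,y,14)) for y in(-30,-20,20,30)])
    for p in e: 
        u,v=int(round(p[0])),int(round(p[1])); print("rear edge exp row",p.round(1),"grey",im[v-6:v+7,u].mean(1).round().astype(int).tolist())
E
python3 ver.py; python3 chk.py
```

```text
top red 25 352.32 186.8 351 354 183 190 exp fin top [[350.3, 191.4], [355.1, 191.1], [349.9, 182.7], [354.6, 182.5]]
rear edge exp row [361.9 192.4] grey [142, 143, 142, 144, 145, 144, 141, 102, 105, 106, 105, 104, 105]
rear edge exp row [358.6 192.6] grey [146, 147, 146, 148, 148, 143, 96, 105, 105, 103, 102, 103, 106]
rear edge exp row [345.7 193.2] grey [144, 144, 156, 197, 203, 223, 197, 120, 170, 168, 169, 167, 167]
rear edge exp row [342.4 193.4] grey [202, 225, 224, 226, 225, 225, 211, 102, 168, 170, 170, 168, 169]
side red 18 334.1111111111111 192.83333333333334 333 336 190 195 exp fin top [[332.2, 196.1], [336.9, 196.2], [332.1, 188.1], [336.8, 188.2]]
rear edge exp row [343.6 201.7] grey [132, 128, 127, 128, 130, 117, 98, 96, 101, 101, 101, 101, 101]
rear edge exp row [340.3 201.6] grey [128, 130, 130, 129, 130, 115, 97, 97, 97, 99, 100, 97, 100]
rear edge exp row [327.3 201.5] grey [127, 128, 135, 169, 208, 217, 188, 114, 128, 158, 163, 161, 160]
rear edge exp row [324.1 201.4] grey [198, 208, 219, 222, 221, 219, 188, 111, 124, 158, 165, 164, 162]
tcp stage mm [-141.5    2.    81.9] t 21.35 [-0.0406  2.4587  0.0149] [-0.24 -0.46  2.42  0.34  0.54 -2.07] [-0.3  0.6  0.8]
tool yaw 1.9001971937160589
```

```bash
python3 -c "
from station import ctrl
print(ctrl.finish_job())"
```

```text
the job is handed in; nothing more can be done
None
```

I parked the scraper fully home in its guard with the handle on the ledge. I then slid the board carrier between the rails to its red end stop and handed the job in at about 21 s. Force contact and the camera check put the carrier within about 1 mm of home.

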